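# Fit the die plate to the embossing press and hold the keyed handle home

## Robot

A 6-joint arm with a two-finger parallel gripper is mounted at the origin on the work surface. World frame = base frame: x ahead of the robot, y to its left, z up, the work surface at z = 0. Lengths are in m, angles in rad, forces in N, time in s.
With the tool pointing down it reaches from about 0.375 to 0.9 m from the base axis. Payload 3.1 kg.
Tool frame: the origin (TCP) lies on the centre line of the jaws, within the pads' length; the fingertips stand 14 mm ahead of it and the grasp point (between the pads) lies 5 mm behind it; z points along the fingers, y is the line along which they close (so a half turn about z gives the same grasp; the last joint's range is limited). The gripper opens to 87 mm and grips with 3 to 60 N. Pads are 19 mm wide; open, the fingers measure 117 mm over their backs; the gripper's body (75 mm by 190 mm) begins 51 mm behind the grasp point.
Start: joints at [-1.47, 0.527, 1.433, -0, 1.181, -0.178], TCP at [0.173, -0.601, 0.237] pointing down, gripper open.
Joint ranges: [-3.08, 3.08], [-0.75, 2.2], [0.22, 2.44], [-1.43, 4.57], [0, 2.65], [-2.85, 2.85]. Speed limits (rad/s): [2.79, 2.79, 3.14, 3.14, 3.14, 3.14].

## Interface

Orientations are given as a unit quaternion [x, y, z, w].
In Python, from rig import robot gives the robot as it stands.
- The arm moves only by the tool move_arm, never from a script. Its argument "commands" is a list of rows, each an object with "hand": the finger opening in cm, from 0 to 8.7; "travel": the shift along the tool's x, y, z in cm, a list of three; "twist": the turn, a rotation vector about the tool's x, y, z in degrees, a list of three. In form: [{"hand": hand, "travel": [dx, dy, dz], "twist": [wx, wy, wz]}, ...]. A call has 1 to 5 rows; each row shifts and turns the commanded pose from where the row before left it, along the tool's axes as they then stand; what a row does not reach is not made up. A row lasts 1/12 s, in which the tool goes at most 41.7 mm and 7.16 degrees, less where a joint would pass 70% of its speed; a pose out of reach is approached as far as the arm can. A call is refused whole if a number of a shift passes 4.17 or a number of a turn 7.16, either way. A call with a gripper value outside its range is refused whole. The fingers move at their own pace and stop on an object; "force" is the grip in N (left out, the last holds). Time passes only in rows, so rows that do not move let the fingers close. It gives the time, the measured TCP pose, the force, the opening and the grip force at its end, in the units of the state.
- robot.get_obs(): the state, without advancing time (a new reading comes with each control period).
- robot.camera(name): name is "scene" or "top" or "wrist"; returns a dict with "frame" (420x560x3 uint8, red, green, blue), "fov_y" (degrees; the focal length in pixels is half the picture's height over the tangent of half this angle, whatever the lens; pixels are square), "cx", "cy" (the principal point, pixels), "k1" (the pictures are not rectified: a ray, as slopes to the right and down, at radius r is drawn at 1 + k1 r^2 times it, then the intrinsics apply), "extrinsics" (4x4, takes a point from camera to world coordinates); the wrist camera has in their place "T_tool_cam" (4x4, takes a point from camera to tool coordinates, whose origin is the TCP and whose axes are the flange's). Camera axes: x right, y down, z forward; pixel columns grow to the right and rows downward; lengths in m; the calibration is good to about 2 mm. A picture is of the moment at which its call begins: read the wrist's pose just before it. There is no depth.
- robot.hand_in(): hands the job in; it is judged then, once.
The state is a dict: "time": time; "q": joint angles; "joint_velocities": joint speeds; "joint_torque": joint torques, N m; "position": TCP position; "tool_rot": TCP orientation; "ft_force": force on the tool from outside, world axes, zero at the start; "moment": the same for the moment, N m; "grip_width": finger opening in m; "grip_force": force on a finger pad.
Only numpy, scipy, OpenCV 4.12 (cv2) and the standard library are available. Lean on these libraries where they do the work, as an engineer would, in place of code of your own. Each camera call takes 0.05 s, during which the arm holds its last target. There are 200 camera calls.

## Task

Fit the embossing plate: lower it over the two locating pins of the press until it lies flush on the bed, then take the T-handle from its wooden rest, put its shaft into the hub that stands up through the plate's window, turn it until the key slips into the keyway, and push on against the spring catch until it is fully home. Finish while still gripping the handle and holding it pressed home, upright; if it is let up, the spring lifts it again. Leave the other things on the table where they are.

Things in the scene. Friction and masses are not known exactly. Their poses are not given: they have to be found in the camera images.
- press: Grey base fixed to the table, 30 mm high (x -70 to +130, y -115 to +115 mm), yaw within 15 degrees of the world's. Origin: on the table under the bed's centre; bed (top) at z = 30 mm. Along y at x = +105 mm lies a roller between cheeks up to 68 mm high. The fitted plate has the press's axes, its origin at press (0, 0, 30 mm), the window round the hub.
- pins (a point): Midpoint between the press's two upright steel locating pins, on the bed (press (0, -75, 30) mm), with the press's axes. Pins at x = -35 and +35 mm from here, 12 mm diameter, 20 mm tall, the top 6 mm tapered to 6 mm.
- hub_mouth (a point): Centre of the hub's top face, at press (0, 55, 75) mm: 45 mm above the bed. Its axes are the press's, NOT the keyway's. Fixed steel octagon, 48 mm over flats, vertical bore 22 mm wide with one keyway 9 mm wide reaching 18.5 mm from the axis, open at the top. The keyway points anywhere within 25 degrees either side of the press's +x: look or feel for it.
- catch (a joint): Spring catch in the bore, its top 33 mm below the hub's face, pushed down by the tip of the handle's shaft: 0 m sprung up, grows as it goes down, 0.009 m when the handle's collar meets the hub's face. It starts to move at 5.4 N and takes 13.5 N at 9 mm (0.9 N per mm).
- plate: Loose aluminium plate 110 (x) x 190 (y) x 10 mm, 0.4 to 0.6 kg, flat on the table, yaw within 20 degrees of the world's. Origin: centre of its underside. Two through holes 14 mm wide at x = -35 and +35, y = -75 mm (for the pins); a round window 62 mm wide at x = 0, y = +55 mm (for the hub). A grip bar stands on it.
- plate_grip (a point): Middle of the plate's black grip bar, at plate (0, -8, 25) mm, near the centre of mass, with the plate's axes. The bar is 14 mm thick (x), 44 mm long (y), from 10 to 40 mm above the plate's underside.
- handle: Loose steel T-handle, 0.24 to 0.38 kg, hanging upright in the rest, collar on its top. Origin: centre of the shaft's tip, z up. Shaft 20 mm diameter, z = 0 to 42 mm, first 6 mm tapered to 12 mm. One key, 6 mm wide, out to 16 mm from the axis towards the handle's +x, z = 12 to 42 mm: the shaft enters 12 mm before the key meets the hub's face. Collar 54 mm diameter, z = 42 to 50 mm.
- handle_grip (a point): Middle of the handle's black grip bar, at handle (0, 0, 77) mm, with the handle's axes: 70 mm long (x), 16 mm thick (y), 30 mm high. The key (+x) starts within 30 degrees of the world's +x. In the keyway the handle has about 6 degrees of turning play either way.
- rest: Fixed wooden block 90 x 90 x 60 mm with a 39 mm square hole through it, in which the handle hangs. Origin: centre of its underside.
- glue: Bystander: loose white bottle, 48 mm diameter, 110 mm high. Origin: centre of its underside.
- tape: Bystander: loose brown ring, 76 mm outer diameter, 24 mm high. Origin: centre of its underside.
- pot: Bystander: loose white pot, 72 mm diameter, 90 mm high. Origin: centre of its underside.
- jar: Bystander: loose glass jar, 64 mm diameter, 75 mm high. Origin: centre of its underside.

How it is judged:
By the outcome, as a careful person would: the job done as asked, in the order asked, and still so for the second after the job is handed in, while the arm keeps its last pose, push and grip.
It also fails if it takes over 64 s, if anything falls off the work surface, if the arm or the gripper's body presses on something with over 40 N, if the wrist force passes 120 N, or if a joint passes its speed limit or range.

## Working session

There is one attempt and no reset: what is moved stays moved. The work goes in short steps, Python scripts to look and compute and a tool call to move; the robot and the scene stay as the last step left them, time stands still between calls to the robot, and variables do not carry over. Pictures are saved under pics/ and viewed, at most 10 in all, crops included, and the job is handed in when it is done.

Besides the shell and the picture viewer there is one more tool, called after ">>>" as a command line: name --argument value ..., lists and objects as JSON in quotes. move_arm: Moves the arm, as the interface text tells. Its arguments: {"type":"object","properties":{"commands":{"type":"array"},"force":{"type":"number"}},"required":["commands"]}

```bash
mkdir -p pics; ls
cat > h.py <<'E'
import numpy as np,cv2,json
from rig import robot
from scipy.spatial.transform import Rotation as R
def snap(name,fn):
    o=robot.get_obs(); c=robot.camera(name); cv2.imwrite(fn,c['frame'][:,:,::-1])
    if 'T_tool_cam' in c:
        T=np.eye(4);T[:3,:3]=R.from_quat(o['tool_rot']).as_matrix();T[:3,3]=o['position']
        E=T@np.array(c['T_tool_cam'])
    else: E=np.array(c['extrinsics'])
    m={k:c[k] for k in('fov_y','cx','cy','k1')};m['E']=E.tolist();json.dump(m,open(fn+'.json','w'));return m
def load(fn): return json.load(open(fn+'.json'))
def ray(m,u,v):
    f=210/np.tan(np.radians(m['fov_y'])/2); d=np.array([(u-m['cx'])/f,(v-m['cy'])/f]);s=d.copy()
    for _ in range(20): s=d/(1+m['k1']*(s@s))
    E=np.array(m['E']); return E[:3,3],E[:3,:3]@np.array([*s,1])
def at(m,u,v,z):
    o,d=ray(m,u,v); return o+d*(z-o[2])/d[2]
def proj(m,p):
    f=210/np.tan(np.radians(m['fov_y'])/2);E=np.array(m['E']);q=E[:3,:3].T@(np.array(p)-E[:3,3]);s=q[:2]/q[2]
    return s*(1+m['k1']*(s@s))*f+[m['cx'],m['cy']]
E
python3 - <<'E'
from h import *
for n in('top','scene'):
    m=snap(n,f'pics/{n}.png'); print(m)
o=robot.get_obs();print(o)
E
```

```text
pics
{'fov_y': 48.789694479787805, 'cx': 281.70745620175063, 'cy': 209.66228122978512, 'k1': -0.1549472647134092, 'E': [[-0.015569290248125657, -0.9901307609873137, 0.13927912028675637, 0.4236050590920839], [-0.9998713847925298, 0.01595353560006175, 0.0016427339792647359, -0.006947960788056413], [-0.003848515848829156, -0.1392356306716808, -0.9902518003403077, 1.0563962607372759], [0.0, 0.0, 0.0, 1.0]]}
{'fov_y': 47.18045968254635, 'cx': 281.89943545643854, 'cy': 208.77335554010074, 'k1': -0.019941422225407734, 'E': [[-0.6414797688820176, 0.47840188767407416, -0.5996960396608901, 1.156514573604137], [0.7670796593067088, 0.4098072903879271, -0.4936058964627636, 0.4605610877346038], [0.009617816434960505, -0.7766528301723931, -0.6298554429329287, 0.684699977159634], [0.0, 0.0, 0.0, 1.0]]}
{'time': 0.1, 'q': array([-1.46954160e+00,  5.28365674e-01,  1.43377378e+00,  5.43027292e-06,
        1.18139619e+00, -1.78471697e-01]), 'joint_velocities': array([ 8.85316221e-04, -1.15461962e-03, -1.85771021e-03, -7.90779837e-04,
        2.76364332e-05,  5.33629311e-04]), 'joint_torque': array([-6.73106797e-05, -4.40984702e+01, -1.77150053e+01,  6.35697646e-02,
        5.33947977e-02, -3.91030892e-05]), 'position': array([ 0.17253992, -0.60005586,  0.23567421]), 'tool_rot': array([ 9.90234752e-01,  1.39406574e-01,  4.00077045e-05, -9.70675976e-04]), 'ft_force': array([ 0.81581629, -0.93000976, -0.06202771]), 'moment': array([0.01396817, 0.03568125, 0.01294247]), 'grip_force': 0.0, 'grip_width': 0.08726817747737205}
```

View pics/top.png

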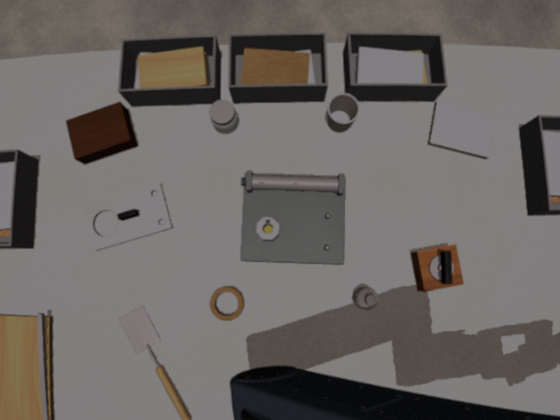

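View pics/scene.png

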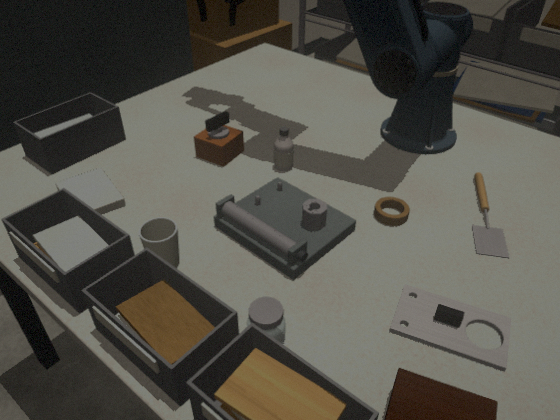

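The top view shows the plate at (128,217), with its window at (106,223). The hub is at (267,229), the pins at (327,216) and (327,247), and the handle in its rest at (440,267). The scene view agrees. I'll enlarge these areas.

Run:
```python
from h import *
im=cv2.imread('pics/top.png')
im=cv2.convertScaleAbs(im,alpha=1.5,beta=10)
def cr(x,y,w,h,s): return cv2.resize(im[y:y+h,x:x+w],None,fx=s,fy=s,interpolation=cv2.INTER_CUBIC)
out=np.zeros((600,800,3),np.uint8)
out[:300,:400]=cr(80,180,100,75,4)      # plate
out[:300,400:]=cr(405,235,80,60,5)      # rest
out[300:,:480]=cr(235,165,120,75,4)     # press part
out[300:,480:]=cr(247,210,40,38,8)[:300,:320]
cv2.imwrite('pics/crop1.png',out)
```

```text
(no output)
```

View pics/crop1.png

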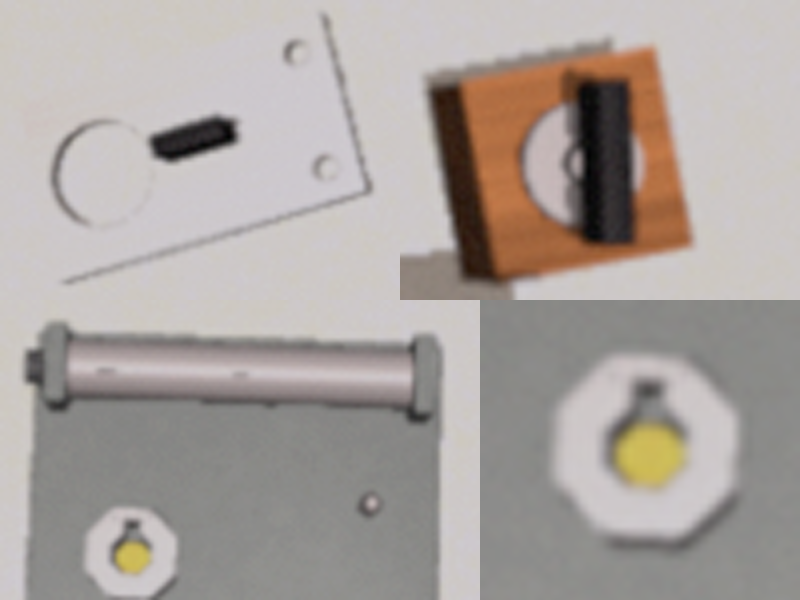

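The crop shows the plate's window at px (106.2,223.3), its holes at (154.5,193.2) and (161.5,221.7), and the bar top near (128.2,214). The hub is at (267.6,228.4) with the keyway pointing up in the image, which is world +x. The first pin is at (327.5,215.8). The handle bar's top is at (446.6,267) and the collar at (441.6,267.6).

Run:
```python
from h import *
m=load('pics/top.png')
np.set_printoptions(precision=4,suppress=True)
P=lambda u,v,z:at(m,u,v,z)[:2]
w=P(106.2,223.3,.01);h1=P(154.5,193.2,.01);h2=P(161.5,221.7,.01);b=P(128.2,214.2,.04)
print('plate',w,h1,h2,b,np.linalg.norm(h1-h2),np.linalg.norm((h1+h2)/2-w))
u=w-(h1+h2)/2;print('yaw',np.degrees(np.arctan2(u[1],u[0]))-90, 'from holes',np.degrees(np.arctan2(*(h1-h2)[::-1])))
y=u/np.linalg.norm(u);print('grip pred',(h1+h2)/2+y*67)if 0 else print('grip pred',(h1+h2)/2+y*.067)
hub=P(267.6,228.4,.075);p1=P(327.5,215.8,.05);p2=P(326.7,247,.05)
print('press',hub,p1,p2,np.linalg.norm(p1-p2),np.linalg.norm((p1+p2)/2-hub))
u=hub-(p1+p2)/2;print('yaw',np.degrees(np.arctan2(u[1],u[0]))-90,np.degrees(np.arctan2(*(p1-p2)[::-1])))
print('key',P(268.2,220.8,.075),P(268,228.2,.075))
print('roller edges',P(235+68/4,165+403/4,.04),P(235+410/4,165+412/4,.04)) 
print('collar',P(441.6,267.6,.068))
# bar top corners z=.110
for c in((582,80),(630,80),(632,242),(585,240)): print('bar',P(405+(c[0]-400)/5,235+c[1]/5,.110))
s=load('pics/scene.png')
print('scene hub/pins',at(s,315,207,.075)[:2],at(s,280,184,.05)[:2],at(s,257,198,.05)[:2],'bar',at(s,449,313,.04)[:2],'glue',P(367,298,.05),'tape',P(228,303,.02))
o=robot.get_obs();print(R.from_quat(o['tool_rot']).as_matrix())
c=robot.camera('wrist');print(c['T_tool_cam'],c['fov_y'])
```

```text
plate [0.5453 0.4043] [0.6142 0.2898] [0.5473 0.2718] [0.5618 0.3412] 0.06931036348315225 0.1284559105705788
yaw 16.01905814642653 from holes 15.122916572031237
grip pred [0.5622 0.3452]
press [0.5218 0.0253] [ 0.5499 -0.1055] [ 0.4816 -0.1018] 0.06845101933119711 0.1291470492116868
yaw -2.6938908431812933 -3.05956578986702
key [0.5381 0.0239] [0.5223 0.0245]
roller edges [0.4438 0.0616] [ 0.4358 -0.1253]
collar [ 0.4306 -0.349 ]
bar [ 0.4647 -0.3358]
bar [ 0.4641 -0.3566]
bar [ 0.397 -0.354]
bar [ 0.3986 -0.3338]
scene hub/pins [0.528 0.03 ] [ 0.4875 -0.0965] [ 0.5588 -0.1012] bar [0.5735 0.3495] glue [ 0.3696 -0.1864] tape [0.3623 0.1171]
[[ 0.9611  0.2761 -0.0002]
 [ 0.2761 -0.9611  0.0019]
 [ 0.0003 -0.0019 -1.    ]]
[[-0.0003 -0.9613 -0.2756  0.075 ]
 [ 1.     -0.0006  0.0012  0.0005]
 [-0.0013 -0.2756  0.9613 -0.148 ]
 [ 0.      0.      0.      1.    ]] 69.1644604416592
```

>>> move_arm --commands '[{"hand": 8.7, "travel": [3.18, -1.74, 0], "twist": [0, 0, 0]}, {"hand": 8.7, "travel": [3.18, -1.74, 0], "twist": [0, 0, 0]}, {"hand": 8.7, "travel": [3.18, -1.74, 0], "twist": [0, 0, 0]}, {"hand": 8.7, "travel": [3.18, -1.74, 0], "twist": [0, 0, 0]}, {"hand": 8.7, "travel": [3.18, -1.74, 0], "twist": [0, 0, 0]}]'

```text
time: 0.57
position: [0.3022, -0.4717, 0.2362]
tool_rot: [0.99, 0.139, -0.0, -0.0]
ft_force: [0.5, 0.9, 0.5]
grip_width: 0.0872
grip_force: 0.0
```

>>> move_arm --commands '[{"hand": 8.7, "travel": [3.18, -1.74, 0], "twist": [0, 0, 0]}, {"hand": 8.7, "travel": [3.18, -1.74, 0], "twist": [0, 0, 0]}, {"hand": 8.7, "travel": [3.18, -1.74, 0], "twist": [0, 0, 0]}, {"hand": 8.7, "travel": [3.18, -1.74, 0], "twist": [0, 0, 0]}, {"hand": 8.7, "travel": [3.18, -1.74, 0], "twist": [0, 0, 0]}]'

```text
time: 0.98
position: [0.4311, -0.344, 0.2364]
tool_rot: [0.99, 0.139, -0.0, -0.0]
ft_force: [0.0, 0.1, 1.0]
grip_width: 0.0872
grip_force: 0.0
```

>>> move_arm --commands '[{"hand": 8.7, "travel": [0, 0, 0], "twist": [0, 0, 6]}, {"hand": 8.7, "travel": [0, 0, 0], "twist": [0, 0, 6]}, {"hand": 8.7, "travel": [0, 0, 0], "twist": [0, 0, 6]}, {"hand": 8.7, "travel": [0, 0, 0], "twist": [0, 0, 0]}, {"hand": 8.7, "travel": [0, 0, 0], "twist": [0, 0, 0]}]'

```text
time: 1.4
position: [0.4301, -0.3454, 0.2363]
tool_rot: [1.0, -0.016, -0.0, -0.0]
ft_force: [-0.1, 0.5, 0.3]
grip_width: 0.0865
grip_force: 0.0
```

```bash
cat >> h.py <<'E'
def go(p,yaw):
    "remaining shift in present tool axes (cm), yaw turn about tool z (deg) to reach p with tool x at yaw"
    o=robot.get_obs();M=R.from_quat(o['tool_rot']).as_matrix()
    y=np.degrees(np.arctan2(M[1,0],M[0,0]))
    T=R.from_euler('z',yaw,degrees=True).as_matrix()@np.diag([1,-1,-1.])
    print('pos',o['position'].round(4),'yaw',round(y,2),'shift cm',(M.T@(np.array(p)-o['position'])*100).round(2),'twist',np.degrees(R.from_matrix(M.T@T).as_rotvec()).round(2),'ft',o['ft_force'].round(1),'w',round(o['grip_width'],4),'gf',round(o['grip_force'],1),'t',round(o['time'],2))
E
python3 - <<'E'
from h import *
m=snap('wrist','pics/w1.png'); go([.562,.345,.2],105.6)
E
```

```text
pos [ 0.4301 -0.3456  0.2364] yaw -1.83 shift cm [ 10.98 -69.44   3.66] twist [-3.0000e-02 -0.0000e+00 -1.0743e+02] ft [ 0.4 -0.   0.8] w 0.0871 gf 0.0 t 1.45
```

View pics/w1.png

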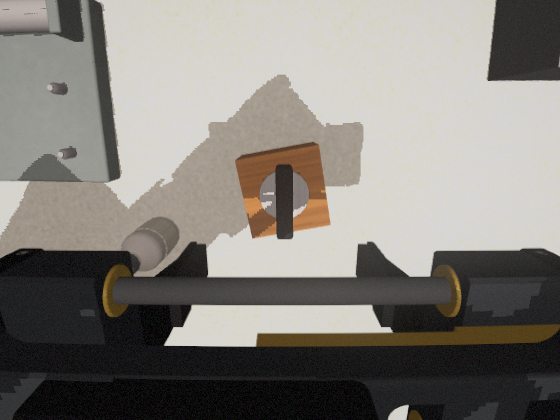

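The wrist view shows the handle bar upright, its top running from px (284.5,165) to (285.5,239) on the rest. Next I go to the plate.

>>> move_arm --commands '[{"hand": 8.7, "travel": [0.55, -3.47, 0], "twist": [0, 0, 0]}, {"hand": 8.7, "travel": [0.55, -3.47, 0], "twist": [0, 0, 0]}, {"hand": 8.7, "travel": [0.55, -3.47, 0], "twist": [0, 0, 0]}, {"hand": 8.7, "travel": [0.55, -3.47, 0], "twist": [0, 0, 0]}, {"hand": 8.7, "travel": [0.55, -3.47, 0], "twist": [0, 0, 0]}]'

```text
time: 1.87
position: [0.4635, -0.172, 0.2365]
tool_rot: [1.0, -0.017, -0.0, -0.0]
ft_force: [0.4, 0.6, 0.7]
grip_width: 0.0867
grip_force: 0.0
```

>>> move_arm --commands '[{"hand": 8.7, "travel": [0.55, -3.47, 0], "twist": [0, 0, 0]}, {"hand": 8.7, "travel": [0.55, -3.47, 0], "twist": [0, 0, 0]}, {"hand": 8.7, "travel": [0.55, -3.47, 0], "twist": [0, 0, 0]}, {"hand": 8.7, "travel": [0.55, -3.47, 0], "twist": [0, 0, 0]}, {"hand": 8.7, "travel": [0, 0, 0], "twist": [0, 0, 0]}]'

```text
time: 2.28
position: [0.4902, -0.0301, 0.2366]
tool_rot: [1.0, -0.014, -0.0, -0.001]
ft_force: [0.1, 0.3, -0.2]
grip_width: 0.0871
grip_force: 0.0
```

Run:
```python
from h import *
m=snap('wrist','pics/w2.png'); go([.562,.345,.2],105.6)
w=load('pics/w1.png')
for p in((284.5,165),(285.5,239),(276,200),(293,200)):print(at(w,*p,.110))
print(proj(m,[.522,.0255,.075]))
```

```text
pos [ 0.4903 -0.0326  0.2366] yaw -1.59 shift cm [  6.13 -37.94   3.67] twist [-3.0000e-02 -1.0000e-02 -1.0719e+02] ft [ 0.5 -0.3 -0.8] w 0.0869 gf 0.0 t 2.33
[ 0.46963441 -0.35028593  0.11      ]
[ 0.39860348 -0.34917999  0.11      ]
[ 0.43751046 -0.34146502  0.11      ]
[ 0.43700672 -0.35721865  0.11      ]
[225.59251712 169.813335  ]
```

View pics/w2.png

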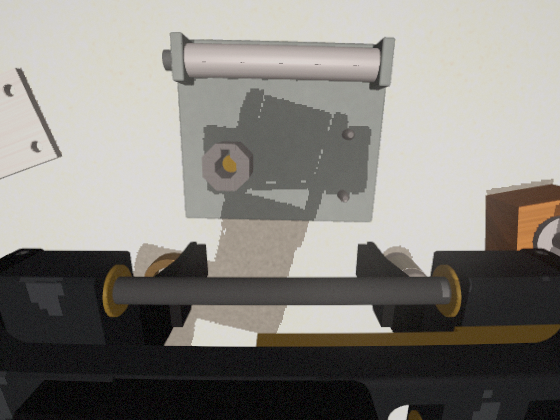

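>>> move_arm --commands '[{"hand": 8.7, "travel": [0.55, -3.47, 0], "twist": [0, 0, 0]}, {"hand": 8.7, "travel": [0.55, -3.47, 0], "twist": [0, 0, 0]}, {"hand": 8.7, "travel": [0.55, -3.47, 0], "twist": [0, 0, 0]}, {"hand": 8.7, "travel": [0.55, -3.47, 0], "twist": [0, 0, 0]}, {"hand": 8.7, "travel": [0.55, -3.47, 0], "twist": [0, 0, 0]}]'

```text
time: 2.75
position: [0.5245, 0.1371, 0.2366]
tool_rot: [1.0, -0.018, 0.0, 0.0]
ft_force: [0.1, 0.0, 0.9]
grip_width: 0.0872
grip_force: 0.0
```

>>> move_arm --commands '[{"hand": 8.7, "travel": [0.55, -3.47, 0], "twist": [0, 0, 0]}, {"hand": 8.7, "travel": [0.55, -3.47, 0], "twist": [0, 0, 0]}, {"hand": 8.7, "travel": [0.55, -3.47, 0], "twist": [0, 0, 0]}, {"hand": 8.7, "travel": [0.55, -3.47, 0], "twist": [0, 0, 0]}, {"hand": 8.7, "travel": [0.55, -3.47, 0], "twist": [0, 0, 0]}]'

```text
time: 3.17
position: [0.5584, 0.3096, 0.2364]
tool_rot: [1.0, -0.017, 0.0, 0.0]
ft_force: [1.1, -0.3, -0.1]
grip_width: 0.0868
grip_force: 0.0
```

>>> move_arm --commands '[{"hand": 8.7, "travel": [0.55, -3.47, 0], "twist": [0, 0, -7]}, {"hand": 8.7, "travel": [0, 0, 0], "twist": [0, 0, -7]}, {"hand": 8.7, "travel": [0, 0, 0], "twist": [0, 0, -7]}, {"hand": 8.7, "travel": [0, 0, 0], "twist": [0, 0, -7]}, {"hand": 8.7, "travel": [0, 0, 0], "twist": [0, 0, -7]}]'

```text
time: 3.58
position: [0.5649, 0.3428, 0.236]
tool_rot: [0.958, 0.287, -0.0, 0.0]
ft_force: [0.7, 0.8, -0.1]
grip_width: 0.0871
grip_force: 0.0
```

>>> move_arm --commands '[{"hand": 8.7, "travel": [0, 0, 0], "twist": [0, 0, -7]}, {"hand": 8.7, "travel": [0, 0, 0], "twist": [0, 0, -7]}, {"hand": 8.7, "travel": [0, 0, 0], "twist": [0, 0, -7]}, {"hand": 8.7, "travel": [0, 0, 0], "twist": [0, 0, -7]}, {"hand": 8.7, "travel": [0, 0, 0], "twist": [0, 0, -7]}]'

```text
time: 4.0
position: [0.5651, 0.3423, 0.2363]
tool_rot: [0.827, 0.562, -0.0, 0.0]
ft_force: [-0.0, 1.1, -0.7]
grip_width: 0.0868
grip_force: 0.0
```

>>> move_arm --commands '[{"hand": 8.7, "travel": [0, 0, 0], "twist": [0, 0, -7]}, {"hand": 8.7, "travel": [0, 0, 0], "twist": [0, 0, -7]}, {"hand": 8.7, "travel": [0, 0, 0], "twist": [0, 0, -7]}, {"hand": 8.7, "travel": [0, 0, 0], "twist": [0, 0, -7]}, {"hand": 8.7, "travel": [0, 0, 0], "twist": [0, 0, -7]}]'

```text
time: 4.42
position: [0.5651, 0.3423, 0.2363]
tool_rot: [0.62, 0.784, -0.0, 0.0]
ft_force: [0.0, 0.1, 0.0]
grip_width: 0.0869
grip_force: 0.0
```

>>> move_arm --commands '[{"hand": 8.7, "travel": [0, 0, 0], "twist": [0, 0, -2.4]}, {"hand": 8.7, "travel": [0, 0, 0], "twist": [0, 0, 0]}, {"hand": 8.7, "travel": [0, 0, 0], "twist": [0, 0, 0]}]'

```text
time: 4.67
position: [0.5648, 0.3428, 0.2363]
tool_rot: [0.607, 0.795, -0.0, 0.0]
ft_force: [-0.3, 0.1, -0.0]
grip_width: 0.0866
grip_force: 0.0
```

Run:
```python
from h import *
m=snap('wrist','pics/w3.png'); go([.562,.345,.2],105.6)
```

```text
pos [0.5647 0.343  0.2363] yaw 105.31 shift cm [ 0.26 -0.2   3.63] twist [-0.01  0.02 -0.29] ft [ 0.2 -0.5  0.9] w 0.0871 gf 0.0 t 4.72
```

View pics/w3.png

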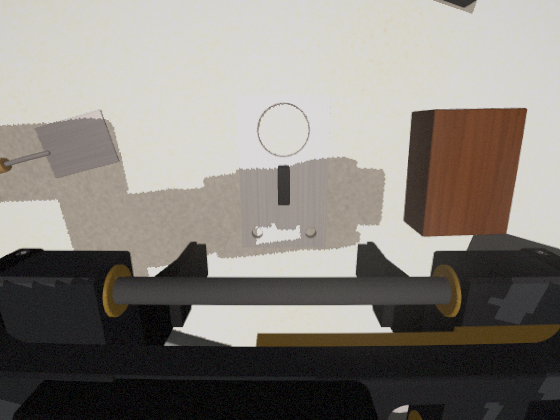

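In w2 the hub is centred at (227.5,167), with pin tops at (348.5,134) and (344,196). In w3 the plate lies square to the tool, with its window at (284,129.5), holes at (257.5,232) and (311,232), and the bar top centred near (284,186).

Run:
```python
from h import *
m=load('pics/w3.png');P=lambda m,u,v,z:at(m,u,v,z)[:2].round(4)
w=P(m,284,129.5,.01);h1=P(m,311,232,.01);h2=P(m,257.5,232,.01)
u=w-(h1+h2)/2;y=u/np.linalg.norm(u)
print(w,h1,h2,np.linalg.norm(h1-h2),np.linalg.norm(u),'yaw',np.degrees(np.arctan2(u[1],u[0]))-90,np.degrees(np.arctan2(*(h1-h2)[::-1])),'grip',(h1+h2)/2+y*.067,P(m,284,186,.04))
m=load('pics/w2.png');hub=P(m,227.5,167,.075);p1=P(m,348.5,133,.05);p2=P(m,344,196,.05);u=hub-(p1+p2)/2
print(hub,p1,p2,np.linalg.norm(p1-p2),np.linalg.norm(u),np.degrees(np.arctan2(u[1],u[0]))-90,np.degrees(np.arctan2(*(p1-p2)[::-1])))
g=(p1+p2)/2+u/np.linalg.norm(u)*.067;print('grip target',g)
im=cv2.imread('pics/w2.png')[140:195,198:258];a=cv2.resize(cv2.convertScaleAbs(im,alpha=2,beta=0),None,fx=10,fy=10,interpolation=cv2.INTER_CUBIC);cv2.imwrite('pics/w2c.png',a)
```

```text
[0.5493 0.409 ] [0.6177 0.2934] [0.5503 0.275 ] 0.06986644402000149 0.1295342811768375 yaw 15.538317148662799 15.269503784230038 grip [0.56605186 0.34875125] [0.5656 0.3488]
[0.5248 0.0233] [ 0.5543 -0.104 ] [ 0.4853 -0.101 ] 0.06906518659932803 0.1258993248591906 -2.2760587338686946 -2.4895529219991466
grip target [ 0.52246086 -0.03555286]
```

View pics/w2c.png

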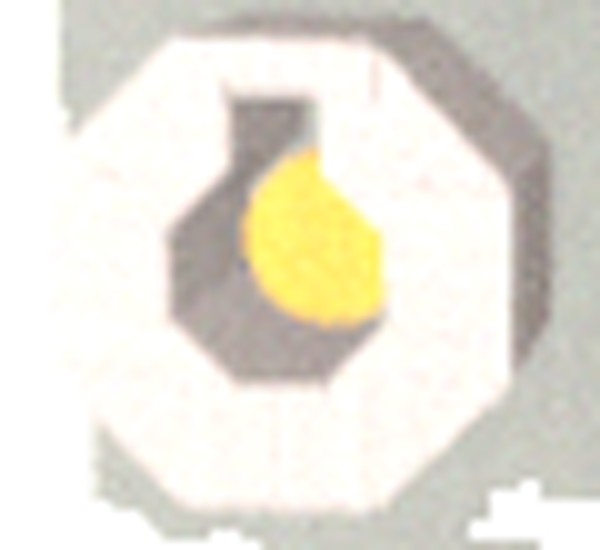

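The enlarged hub shows the keyway straight up at (274,97), against a bore centre at (276,275). That puts it at about -1° in world yaw, and the hub centre near px (226.4,167). Next I descend onto the plate grip.

>>> move_arm --commands '[{"hand": 8.7, "travel": [0.24, 0.08, 3.5], "twist": [0, 0, -0.2]}, {"hand": 8.7, "travel": [0.24, 0.08, 3.5], "twist": [0, 0, 0]}, {"hand": 8.7, "travel": [0, 0, 3.5], "twist": [0, 0, 0]}, {"hand": 8.7, "travel": [0, 0, 3.5], "twist": [0, 0, 0]}, {"hand": 8.7, "travel": [0, 0, 3], "twist": [0, 0, 0]}]'

```text
time: 5.13
position: [0.5639, 0.3485, 0.0643]
tool_rot: [0.605, 0.796, -0.001, -0.0]
ft_force: [-0.2, 0.5, -1.4]
grip_width: 0.0873
grip_force: 0.0
```

>>> move_arm --commands '[{"hand": 8.7, "travel": [0, 0, 2], "twist": [0, 0, 0]}, {"hand": 8.7, "travel": [0, 0, 1.3], "twist": [0, 0, 0]}, {"hand": 8.7, "travel": [0, 0, 0.6], "twist": [0, 0, 0]}, {"hand": 8.7, "travel": [0, 0, 0], "twist": [0, 0, 0]}]'

```text
time: 5.47
position: [0.564, 0.3488, 0.0264]
tool_rot: [0.605, 0.797, -0.001, -0.0]
ft_force: [0.6, 0.4, -0.0]
grip_width: 0.0874
grip_force: 0.0
```

>>> move_arm --commands '[{"hand": 0.8, "travel": [0, 0, 0], "twist": [0, 0, 0]}, {"hand": 0.8, "travel": [0, 0, 0], "twist": [0, 0, 0]}, {"hand": 0.8, "travel": [0, 0, 0], "twist": [0, 0, 0]}, {"hand": 0.8, "travel": [0, 0, 0], "twist": [0, 0, 0]}, {"hand": 0.8, "travel": [0, 0, 0], "twist": [0, 0, 0]}]' --force 50

```text
time: 5.88
position: [0.5648, 0.3495, 0.0287]
tool_rot: [0.604, 0.797, 0.001, 0.0]
ft_force: [-0.6, -0.1, -0.9]
grip_width: 0.0615
grip_force: 0.0
```

>>> move_arm --commands '[{"hand": 0.8, "travel": [0, 0, 0], "twist": [0, 0, 0]}, {"hand": 0.8, "travel": [0, 0, 0], "twist": [0, 0, 0]}, {"hand": 0.8, "travel": [0, 0, 0], "twist": [0, 0, 0]}, {"hand": 0.8, "travel": [0, 0, 0], "twist": [0, 0, 0]}, {"hand": 0.8, "travel": [0, 0, 0], "twist": [0, 0, 0]}]'

```text
time: 6.3
position: [0.5642, 0.3492, 0.0275]
tool_rot: [0.604, 0.797, -0.0, -0.0]
ft_force: [1.4, -0.4, -0.9]
grip_width: 0.0286
grip_force: 0.0
```

>>> move_arm --commands '[{"hand": 0.8, "travel": [0, 0, 0], "twist": [0, 0, 0]}, {"hand": 0.8, "travel": [0, 0, 0], "twist": [0, 0, 0]}, {"hand": 0.8, "travel": [0, 0, 0], "twist": [0, 0, 0]}, {"hand": 0.8, "travel": [0, 0, 0], "twist": [0, 0, 0]}, {"hand": 0.8, "travel": [0, 0, 0], "twist": [0, 0, 0]}]'

```text
time: 6.72
position: [0.5646, 0.3494, 0.0275]
tool_rot: [0.604, 0.797, 0.0, 0.0]
ft_force: [0.7, -0.2, -1.3]
grip_width: 0.0136
grip_force: 50.0
```

>>> move_arm --commands '[{"hand": 0.8, "travel": [0, 0, 0], "twist": [0, 0, 0]}, {"hand": 0.8, "travel": [0, 0, -0.2], "twist": [0, 0, 0]}, {"hand": 0.8, "travel": [0, 0, -0.5], "twist": [0, 0, 0]}, {"hand": 0.8, "travel": [0, 0, -1], "twist": [0, 0, 0]}, {"hand": 0.8, "travel": [0, 0, -1], "twist": [0, 0, 0]}]'

```text
time: 7.13
position: [0.5632, 0.3489, 0.0545]
tool_rot: [0.604, 0.797, -0.001, -0.001]
ft_force: [0.1, -0.9, -3.9]
grip_width: 0.0136
grip_force: 50.0
```

>>> move_arm --commands '[{"hand": 0.8, "travel": [0, 0, -1.5], "twist": [0, 0, 0]}, {"hand": 0.8, "travel": [0, 0, -2.5], "twist": [0, 0, 0]}, {"hand": 0.8, "travel": [0, 0, -3], "twist": [0, 0, 0]}, {"hand": 0.8, "travel": [0, 0, -2.5], "twist": [0, 0, 0]}, {"hand": 0.8, "travel": [-1.2, -0.48, -1], "twist": [0, 0, 0]}]'

```text
time: 7.55
position: [0.5655, 0.3392, 0.1651]
tool_rot: [0.604, 0.797, 0.005, 0.002]
ft_force: [0.9, -0.1, -3.4]
grip_width: 0.0138
grip_force: 50.0
```

>>> move_arm --commands '[{"hand": 0.8, "travel": [-2.4, -0.96, 0], "twist": [0, 0, 0]}, {"hand": 0.8, "travel": [-2.4, -0.96, 0], "twist": [0, 0, 0]}, {"hand": 0.8, "travel": [-2.4, -0.96, 0], "twist": [0, 0, 0]}, {"hand": 0.8, "travel": [-2.4, -0.96, 0], "twist": [0, 0, 0]}, {"hand": 0.8, "travel": [-2.4, -0.96, 0], "twist": [0, 0, 0]}]'

```text
time: 7.97
position: [0.5476, 0.2058, 0.1595]
tool_rot: [0.604, 0.797, -0.001, -0.0]
ft_force: [0.5, -1.3, -4.6]
grip_width: 0.0138
grip_force: 50.0
```

>>> move_arm --commands '[{"hand": 0.8, "travel": [-2.4, -0.96, 0], "twist": [0, 0, 0]}, {"hand": 0.8, "travel": [-2.4, -0.96, 0], "twist": [0, 0, 0]}, {"hand": 0.8, "travel": [-2.4, -0.96, 0], "twist": [0, 0, 0]}, {"hand": 0.8, "travel": [-2.4, -0.96, 0], "twist": [0, 0, 0]}, {"hand": 0.8, "travel": [-2.4, -0.96, 0], "twist": [0, 0, 0]}]'

```text
time: 8.38
position: [0.5337, 0.0774, 0.1596]
tool_rot: [0.604, 0.797, -0.0, -0.0]
ft_force: [0.4, -0.4, -5.1]
grip_width: 0.0135
grip_force: 50.0
```

>>> move_arm --commands '[{"hand": 0.8, "travel": [-2.4, -0.96, 0], "twist": [0, 0, 0]}, {"hand": 0.8, "travel": [-2.4, -0.96, 0], "twist": [0, 0, 0]}, {"hand": 0.8, "travel": [-2.4, -0.96, 0], "twist": [0, 0, 0]}, {"hand": 0.8, "travel": [-2.4, -0.96, 0], "twist": [0, 0, 0]}, {"hand": 0.8, "travel": [-1.2, -0.48, 0], "twist": [0, 0, 0]}]'

```text
time: 8.8
position: [0.5214, -0.0394, 0.1597]
tool_rot: [0.605, 0.796, -0.001, 0.0]
ft_force: [0.2, 0.2, -4.5]
grip_width: 0.0137
grip_force: 50.0
```

>>> move_arm --commands '[{"hand": 0.8, "travel": [0, 0, 0], "twist": [0, 0, 4.5]}, {"hand": 0.8, "travel": [0, 0, 0], "twist": [0, 0, 4.5]}, {"hand": 0.8, "travel": [0, 0, 0], "twist": [0, 0, 4.5]}, {"hand": 0.8, "travel": [0, 0, 0], "twist": [0, 0, 4.5]}, {"hand": 0.8, "travel": [0, 0, 0], "twist": [0, 0, 0]}]'

```text
time: 9.22
position: [0.5217, -0.0363, 0.1596]
tool_rot: [0.722, 0.692, -0.0, -0.0]
ft_force: [-0.2, 0.1, -4.6]
grip_width: 0.0138
grip_force: 50.0
```

Run:
```python
from h import *
go([.521,-.037,.1],87.6)
```

```text
pos [ 0.5217 -0.0363  0.1596] yaw 87.54 shift cm [-0.08 -0.07  5.96] twist [-0.04 -0.01 -0.06] ft [-0.2  0.1 -4.6] w 0.0138 gf 50.0 t 9.22
```

>>> move_arm --commands '[{"hand": 0.8, "travel": [0, 0, 1.5], "twist": [0, 0, 0]}, {"hand": 0.8, "travel": [0, 0, 1.7], "twist": [0, 0, 0]}, {"hand": 0.8, "travel": [0, 0, 1], "twist": [0, 0, 0]}, {"hand": 0.8, "travel": [0, 0, 0.3], "twist": [0, 0, 0]}, {"hand": 0.8, "travel": [0, 0, 0], "twist": [0, 0, 0]}]'

```text
time: 9.63
position: [0.5217, -0.036, 0.1137]
tool_rot: [0.721, 0.693, -0.001, -0.001]
ft_force: [0.2, 0.7, -4.1]
grip_width: 0.0138
grip_force: 50.0
```

Run:
```python
from h import *
m=snap('wrist','pics/w4.png'); go([.521,-.037,.1],87.6)
t=snap('top','pics/t4.png')
a=cv2.imread('pics/w4.png');b=cv2.imread('pics/t4.png')
a=a[60:260,180:380]; b=b[175:265,235:355]
out=np.zeros((600,800,3),np.uint8);out[:400,:400]=cv2.resize(cv2.convertScaleAbs(a,alpha=1.3),(400,400));out[:300,400:]=cv2.resize(cv2.convertScaleAbs(b,alpha=1.6),(400,300))
out[400:,:267]=cv2.resize(cv2.imread('pics/w4.png'),(267,200))
s=snap('scene','pics/s4.png');c=cv2.imread('pics/s4.png')[140:290,190:390];out[300:,400:]=cv2.resize(cv2.convertScaleAbs(c,alpha=1.5),(400,300))
cv2.imwrite('pics/c4.png',out)
```

```text
pos [ 0.5224 -0.0362  0.1144] yaw 87.68 shift cm [-0.09 -0.14  1.44] twist [-0.04 -0.01  0.08] ft [ 0.4  0.  -3.2] w 0.0138 gf 50.0 t 9.68
```

View pics/c4.png

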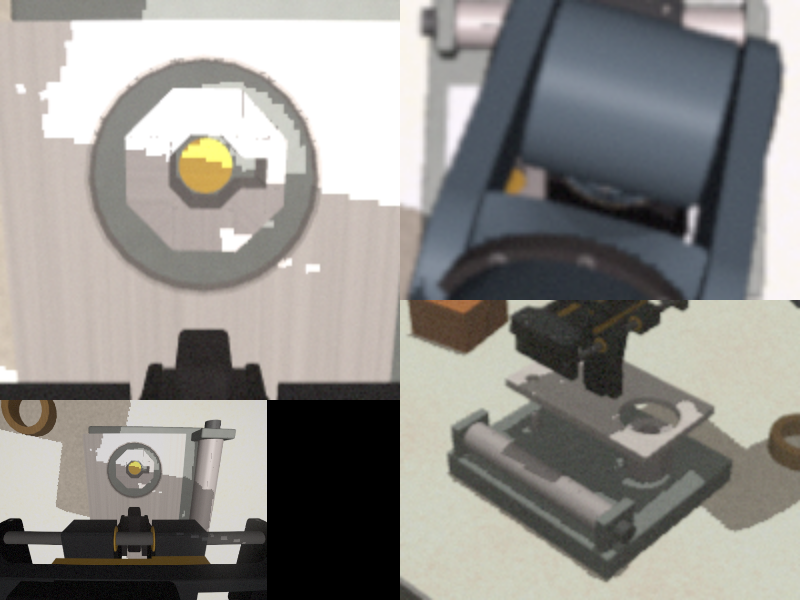

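The wrist view through the window puts the window centre at px (281.75,147.5) and the hub octagon centre at px (283,144.25). The keyway points to image right, so it is near press +x.

Run:
```python
from h import *
m=load('pics/w4.png')
w=at(m,281.75,147.5,.0972);h=at(m,283,144.25,.075);o=robot.get_obs();M=R.from_quat(o['tool_rot']).as_matrix()
print(w,h,(M.T@(h-w))*100,M.T@(w-o['position']),o['position'])
f=lambda a,b,z:at(m,180+a/2,60+b/2,z)
print(np.linalg.norm(f(90,175,.0972)-f(317,175,.0972)),np.linalg.norm(f(125,168,.075)-f(287,168,.075)))
k=f(266,172,.075)-h;print(np.degrees(np.arctan2(k[1],k[0])))
```

```text
[0.52405008 0.02654479 0.0972    ] [0.52479293 0.02678759 0.075     ] [0.02791738 0.07036018 2.2200851 ] [ 0.06289268 -0.00165745  0.01791817] [ 0.52311327 -0.03635711  0.11513794]
0.060354863677138215 0.048709769840154314
-5.553624739027421
```

>>> move_arm --commands '[{"hand": 0.8, "travel": [0.03, 0.07, 0], "twist": [0, 0, 0.2]}, {"hand": 0.8, "travel": [0, 0, 1.2], "twist": [0, 0, 0]}, {"hand": 0.8, "travel": [0, 0, 1.2], "twist": [0, 0, 0]}, {"hand": 0.8, "travel": [0, 0, 0.9], "twist": [0, 0, 0]}, {"hand": 0.8, "travel": [0, 0, 0], "twist": [0, 0, 0]}]'

```text
time: 10.2
position: [0.5225, -0.0357, 0.0804]
tool_rot: [0.723, 0.691, -0.001, -0.001]
ft_force: [-0.6, -0.6, -5.1]
grip_width: 0.0135
grip_force: 50.0
```

>>> move_arm --commands '[{"hand": 0.8, "travel": [0, 0, 0.15], "twist": [0, 0, 0]}, {"hand": 0.8, "travel": [0, 0, 0.15], "twist": [0, 0, 0]}, {"hand": 0.8, "travel": [0, 0, 0.15], "twist": [0, 0, 0]}, {"hand": 0.8, "travel": [0, 0, 0.15], "twist": [0, 0, 0]}, {"hand": 0.8, "travel": [0, 0, 0], "twist": [0, 0, 0]}]'

```text
time: 10.62
position: [0.5234, -0.036, 0.0756]
tool_rot: [0.723, 0.691, 0.0, 0.0]
ft_force: [0.2, -0.5, -3.1]
grip_width: 0.0136
grip_force: 50.0
```

>>> move_arm --commands '[{"hand": 0.8, "travel": [0, 0, 0.1], "twist": [0, 0, 0]}, {"hand": 0.8, "travel": [0, 0, 0.1], "twist": [0, 0, 0]}, {"hand": 0.8, "travel": [0, 0, 0.1], "twist": [0, 0, 0]}, {"hand": 0.8, "travel": [0, 0, 0.1], "twist": [0, 0, 0]}, {"hand": 0.8, "travel": [0, 0, 0], "twist": [0, 0, 0]}]'

```text
time: 11.03
position: [0.5226, -0.0357, 0.0714]
tool_rot: [0.723, 0.691, -0.0, -0.001]
ft_force: [-0.5, 1.2, -2.9]
grip_width: 0.0136
grip_force: 50.0
```

>>> move_arm --commands '[{"hand": 0.8, "travel": [0, 0, 0.15], "twist": [0, 0, 0]}, {"hand": 0.8, "travel": [0, 0, 0.15], "twist": [0, 0, 0]}, {"hand": 0.8, "travel": [0, 0, 0], "twist": [0, 0, 0]}]'

```text
time: 11.28
position: [0.5224, -0.0356, 0.0681]
tool_rot: [0.723, 0.691, -0.0, -0.001]
ft_force: [-2.2, 1.6, -4.0]
grip_width: 0.0139
grip_force: 50.0
```

>>> move_arm --commands '[{"hand": 0.8, "travel": [0, 0, 0.15], "twist": [0, 0, 0]}, {"hand": 0.8, "travel": [0, 0, 0.15], "twist": [0, 0, 0]}, {"hand": 0.8, "travel": [0, 0, 0], "twist": [0, 0, 0]}]'

```text
time: 11.53
position: [0.5225, -0.0356, 0.0651]
tool_rot: [0.723, 0.691, -0.0, -0.001]
ft_force: [-2.3, 1.3, -3.8]
grip_width: 0.0136
grip_force: 50.0
```

>>> move_arm --commands '[{"hand": 0.8, "travel": [0, 0, 0.2], "twist": [0, 0, 0]}, {"hand": 0.8, "travel": [0, 0, 0.2], "twist": [0, 0, 0]}, {"hand": 0.8, "travel": [0, 0, 0.2], "twist": [0, 0, 0]}, {"hand": 0.8, "travel": [0, 0, 0], "twist": [0, 0, 0]}]'

```text
time: 11.87
position: [0.5226, -0.0357, 0.059]
tool_rot: [0.723, 0.691, -0.0, -0.001]
ft_force: [-4.0, 2.6, -3.3]
grip_width: 0.0136
grip_force: 50.0
```

>>> move_arm --commands '[{"hand": 0.8, "travel": [0, 0, 0.1], "twist": [0, 0, 0]}, {"hand": 0.8, "travel": [0, 0, 0.1], "twist": [0, 0, 0]}, {"hand": 0.8, "travel": [0, 0, 0], "twist": [0, 0, 0]}]'

```text
time: 12.12
position: [0.5225, -0.0357, 0.0575]
tool_rot: [0.723, 0.691, -0.0, -0.001]
ft_force: [-5.1, 2.1, -1.5]
grip_width: 0.014
grip_force: 50.1
```

>>> move_arm --commands '[{"hand": 0.8, "travel": [0, -0.05, 0.05], "twist": [0, 0, 0]}, {"hand": 0.8, "travel": [0, 0, 0.1], "twist": [0, 0, 0]}, {"hand": 0.8, "travel": [0, 0, 0], "twist": [0, 0, 0]}, {"hand": 0.8, "travel": [0, 0, 0], "twist": [0, 0, 0]}]'

```text
time: 12.45
position: [0.5226, -0.0357, 0.0575]
tool_rot: [0.723, 0.691, 0.0, -0.0]
ft_force: [-6.1, 3.8, 9.1]
grip_width: 0.0134
grip_force: 50.0
```

Run:
```python
from h import *
go([.521,-.037,.057],87.6)
```

```text
pos [ 0.5226 -0.0357  0.0575] yaw 87.42 shift cm [-0.14 -0.15  0.05] twist [ 0.01 -0.01 -0.18] ft [-6.1  3.8  9.1] w 0.0134 gf 50.0 t 12.45
```

The plate is on the bed: z matches, and the force rose by 13 N. Next I release it and lift.

>>> move_arm --commands '[{"hand": 4, "travel": [0, 0, -0.1], "twist": [0, 0, 0]}, {"hand": 4, "travel": [0, 0, 0], "twist": [0, 0, 0]}, {"hand": 4, "travel": [0, 0, 0], "twist": [0, 0, 0]}, {"hand": 4, "travel": [0, 0, 0], "twist": [0, 0, 0]}, {"hand": 4, "travel": [0, 0, 0], "twist": [0, 0, 0]}]'

```text
time: 12.87
position: [0.5243, -0.0366, 0.0573]
tool_rot: [0.723, 0.691, 0.001, 0.001]
ft_force: [0.1, -0.2, -0.9]
grip_width: 0.0368
grip_force: 0.0
```

>>> move_arm --commands '[{"hand": 4, "travel": [0, 0, -0.5], "twist": [0, 0, 0]}, {"hand": 4, "travel": [0, 0, -2], "twist": [0, 0, 0]}, {"hand": 4, "travel": [0, 0, -3], "twist": [0, 0, 0]}, {"hand": 4, "travel": [0, 0, -3.5], "twist": [0, 0, 0]}, {"hand": 4, "travel": [0, 0, -3.5], "twist": [0, 0, 0]}]'

```text
time: 13.28
position: [0.5224, -0.0359, 0.1832]
tool_rot: [0.723, 0.691, -0.0, -0.0]
ft_force: [0.5, 0.4, 0.6]
grip_width: 0.04
grip_force: 0.0
```

>>> move_arm --commands '[{"hand": 4, "travel": [0, 0, -3.5], "twist": [0, 0, 0]}, {"hand": 4, "travel": [0, 0, -2], "twist": [0, 0, 0]}, {"hand": 4, "travel": [0, 0, 0], "twist": [0, 0, 0]}, {"hand": 4, "travel": [0, 0, 0], "twist": [0, 0, 0]}]'

```text
time: 13.62
position: [0.5236, -0.0362, 0.2386]
tool_rot: [0.723, 0.691, 0.001, 0.002]
ft_force: [0.1, -0.2, -0.6]
grip_width: 0.04
grip_force: 0.0
```

Run:
```python
from h import *
m=snap('wrist','pics/w5.png'); go([.432,-.348,.2363],-1)
s=snap('scene','pics/s5.png')
out=np.zeros((600,800,3),np.uint8);out[:420,:560]=cv2.convertScaleAbs(cv2.imread('pics/w5.png'),alpha=1.2)
out[400:,400:]=0
c=cv2.imread('pics/s5.png')[160:280,205:365];out[300:,400:]=cv2.resize(cv2.convertScaleAbs(c,alpha=1.5),(400,300))
cv2.imwrite('pics/c5.png',out)
```

```text
pos [ 0.5225 -0.0359  0.2371] yaw 87.44 shift cm [-31.58  -7.64   0.08] twist [ 2.000e-02 -1.000e-02  8.844e+01] ft [-0.5  0.  -0.7] w 0.04 gf 0.0 t 13.67
```

View pics/c5.png

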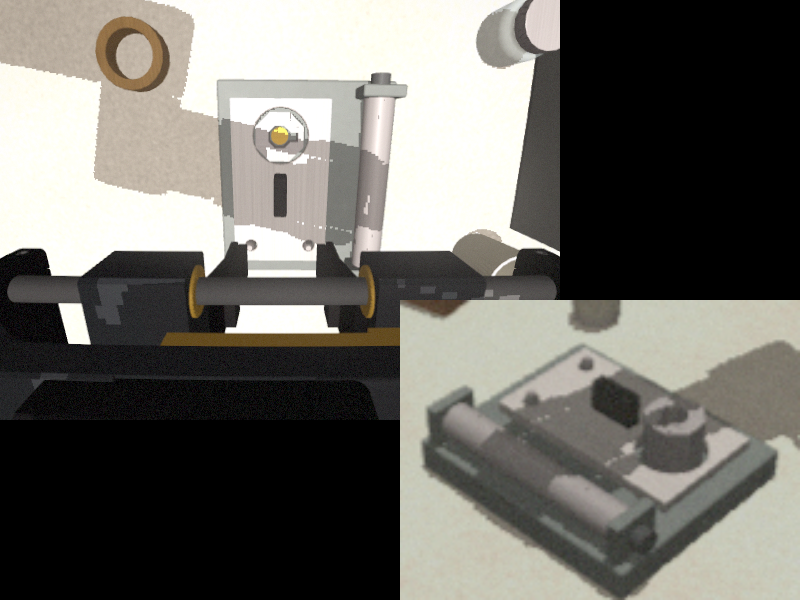

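The plate is seated: both pins protrude through its holes at (251,245) and (308,245), and the window rings the hub at (280,136). Next is the handle.

>>> move_arm --commands '[{"hand": 7, "travel": [-2.44, -0.58, 0], "twist": [0, 0, 0]}, {"hand": 7, "travel": [-2.44, -0.58, 0], "twist": [0, 0, 0]}, {"hand": 7, "travel": [-2.44, -0.58, 0], "twist": [0, 0, 0]}, {"hand": 7, "travel": [-2.44, -0.58, 0], "twist": [0, 0, 0]}, {"hand": 7, "travel": [-2.44, -0.58, 0], "twist": [0, 0, 0]}]'

```text
time: 14.13
position: [0.4869, -0.157, 0.235]
tool_rot: [0.723, 0.691, -0.001, -0.002]
ft_force: [0.6, 0.2, 0.1]
grip_width: 0.065
grip_force: 0.0
```

>>> move_arm --commands '[{"hand": 7, "travel": [-2.44, -0.58, 0], "twist": [0, 0, 0]}, {"hand": 7, "travel": [-2.44, -0.58, 0], "twist": [0, 0, 0]}, {"hand": 7, "travel": [-2.44, -0.58, 0], "twist": [0, 0, 0]}, {"hand": 7, "travel": [-2.44, -0.58, 0], "twist": [0, 0, 0]}, {"hand": 7, "travel": [-2.44, -0.58, 0], "twist": [0, 0, 0]}]'

```text
time: 14.55
position: [0.4525, -0.2775, 0.2349]
tool_rot: [0.723, 0.691, -0.0, -0.002]
ft_force: [0.9, -0.1, -0.1]
grip_width: 0.07
grip_force: 0.0
```

>>> move_arm --commands '[{"hand": 7, "travel": [-2.44, -0.58, 0], "twist": [0, 0, 0]}, {"hand": 7, "travel": [-2.44, -0.58, 0], "twist": [0, 0, 0]}, {"hand": 7, "travel": [-2.44, -0.58, 0], "twist": [0, 0, 0]}, {"hand": 7, "travel": [0, 0, 0], "twist": [0, 0, 7]}, {"hand": 7, "travel": [0, 0, 0], "twist": [0, 0, 7]}]'

```text
time: 14.97
position: [0.4319, -0.3504, 0.2346]
tool_rot: [0.804, 0.594, -0.0, -0.002]
ft_force: [-0.2, 0.2, -0.1]
grip_width: 0.0704
grip_force: 0.0
```

>>> move_arm --commands '[{"hand": 7, "travel": [0, 0, 0], "twist": [0, 0, 7]}, {"hand": 7, "travel": [0, 0, 0], "twist": [0, 0, 7]}, {"hand": 7, "travel": [0, 0, 0], "twist": [0, 0, 7]}, {"hand": 7, "travel": [0, 0, 0], "twist": [0, 0, 7]}, {"hand": 7, "travel": [0, 0, 0], "twist": [0, 0, 7]}]'

```text
time: 15.38
position: [0.4324, -0.3486, 0.2347]
tool_rot: [0.945, 0.326, -0.001, -0.002]
ft_force: [0.2, -0.0, -0.3]
grip_width: 0.0698
grip_force: 0.0
```

>>> move_arm --commands '[{"hand": 7, "travel": [0, 0, 0], "twist": [0, 0, 7]}, {"hand": 7, "travel": [0, 0, 0], "twist": [0, 0, 7]}, {"hand": 7, "travel": [0, 0, 0], "twist": [0, 0, 7]}, {"hand": 7, "travel": [0, 0, 0], "twist": [0, 0, 7]}, {"hand": 7, "travel": [0, 0, 0], "twist": [0, 0, 7]}]'

```text
time: 15.8
position: [0.4324, -0.3485, 0.2347]
tool_rot: [1.0, 0.027, -0.001, -0.002]
ft_force: [-0.2, 0.5, 0.5]
grip_width: 0.0698
grip_force: 0.0
```

>>> move_arm --commands '[{"hand": 7, "travel": [0, 0, 0], "twist": [0, 0, 4.8]}, {"hand": 7, "travel": [0, 0, 0], "twist": [0, 0, 0]}, {"hand": 7, "travel": [0, 0, 0], "twist": [0, 0, 0]}]'

```text
time: 16.05
position: [0.4326, -0.3488, 0.2353]
tool_rot: [1.0, -0.011, -0.001, -0.001]
ft_force: [0.4, -0.3, 0.6]
grip_width: 0.0701
grip_force: 0.0
```

Run:
```python
from h import *
m=snap('wrist','pics/w6.png'); go([.4325,-.349,.09],-1.4)
# dark bar segmentation near expected place
im=cv2.imread('pics/w6.png');g=im.max(2)
M=(g<45).astype(np.uint8);M[245:]=0
n,l,st,c=cv2.connectedComponentsWithStats(M)
for i in range(1,n):
    if st[i,4]>300:
        ys,xs=np.nonzero(l==i);r=cv2.minAreaRect(np.c_[xs,ys].astype(np.float32));b=cv2.boxPoints(r);print(st[i],r);print([at(m,*p,.110)[:2].round(4).tolist() for p in b])
```

```text
pos [ 0.4328 -0.3489  0.2357] yaw -1.25 shift cm [ 0.    0.04 14.57] twist [-0.13  0.11  0.15] ft [-0.  1.  0.] w 0.07 gf 0.0 t 16.1
```

Run:
```python
from h import *
m=load('pics/w6.png');im=cv2.imread('pics/w6.png');x,y=proj(m,[.4325,-.349,.11]).astype(int);print(x,y)
g=im[:,:,2];print(g[y,x-25:x+26:3],g[y-50:y+51:5,x])
M=(g<75).astype(np.uint8);M[245:]=0;M[:, :x-20]=0;M[:,x+20:]=0;M[:y-60]=0
n,l,st,c=cv2.connectedComponentsWithStats(M)
for i in range(1,n):
    if st[i,4]>200:
        ys,xs=np.nonzero(l==i);r=cv2.minAreaRect(np.c_[xs,ys].astype(np.float32));print(st[i],r);print([at(m,*p,.110)[:2].round(4).tolist() for p in cv2.boxPoints(r)])
```

```text
281 207
[206 206 215 186 132 130  48  55  56  58  61  71 133 130 138 217 203] [140 130  53  50  48  47  52  51  47  48  58  50  55  55  59  60  60 192
 217 217 218]
[ 272  167   18   74 1195] ((280.5, 203.5), (73.0, 17.0), 90.0)
[[0.4705, -0.3418], [0.4702, -0.357], [0.4002, -0.3559], [0.4005, -0.3396]]
```

>>> move_arm --commands '[{"hand": 7, "travel": [0.05, 0, 3], "twist": [0, 0, 0]}, {"hand": 7, "travel": [0, 0, 3.5], "twist": [0, 0, 0]}, {"hand": 7, "travel": [0, 0, 3.5], "twist": [0, 0, 0]}, {"hand": 7, "travel": [0, 0, 2.5], "twist": [0, 0, 0]}, {"hand": 7, "travel": [0, 0, 1], "twist": [0, 0, 0]}]'

```text
time: 16.52
position: [0.4318, -0.3473, 0.0981]
tool_rot: [1.0, -0.011, -0.003, -0.003]
ft_force: [0.6, -0.2, -0.6]
grip_width: 0.0695
grip_force: 0.0
```

>>> move_arm --commands '[{"hand": 7, "travel": [0, 0, 0.9], "twist": [0, 0, 0]}, {"hand": 1, "travel": [0, 0, 0], "twist": [0, 0, 0]}, {"hand": 1, "travel": [0, 0, 0], "twist": [0, 0, 0]}, {"hand": 1, "travel": [0, 0, 0], "twist": [0, 0, 0]}, {"hand": 1, "travel": [0, 0, 0], "twist": [0, 0, 0]}]' --force 50

```text
time: 16.93
position: [0.4345, -0.3503, 0.0946]
tool_rot: [1.0, -0.012, 0.001, 0.001]
ft_force: [0.0, 0.5, -0.5]
grip_width: 0.0504
grip_force: 0.0
```

>>> move_arm --commands '[{"hand": 1, "travel": [0, 0, 0], "twist": [0, 0, 0]}, {"hand": 1, "travel": [0, 0, 0], "twist": [0, 0, 0]}, {"hand": 1, "travel": [0, 0, 0], "twist": [0, 0, 0]}, {"hand": 1, "travel": [0, 0, 0], "twist": [0, 0, 0]}, {"hand": 1, "travel": [0, 0, 0], "twist": [0, 0, 0]}]'

```text
time: 17.35
position: [0.4336, -0.3488, 0.0931]
tool_rot: [1.0, -0.012, -0.0, -0.001]
ft_force: [0.6, 1.6, 2.4]
grip_width: 0.0181
grip_force: 12.7
```

>>> move_arm --commands '[{"hand": 1, "travel": [0, 0, 0], "twist": [0, 0, 0]}, {"hand": 1, "travel": [0, 0, 0], "twist": [0, 0, 0]}, {"hand": 1, "travel": [0, 0, 0], "twist": [0, 0, 0]}, {"hand": 1, "travel": [0, 0, 0], "twist": [0, 0, 0]}]'

```text
time: 17.68
position: [0.4337, -0.349, 0.0934]
tool_rot: [1.0, -0.012, -0.0, -0.0]
ft_force: [0.2, 2.1, 5.6]
grip_width: 0.0155
grip_force: 81.1
```

>>> move_arm --commands '[{"hand": 1, "travel": [0, 0, -0.2], "twist": [0, 0, 0]}, {"hand": 1, "travel": [0, 0, -0.5], "twist": [0, 0, 0]}, {"hand": 1, "travel": [0, 0, -1], "twist": [0, 0, 0]}, {"hand": 1, "travel": [0, 0, -1.5], "twist": [0, 0, 0]}, {"hand": 1, "travel": [0, 0, -1.5], "twist": [0, 0, 0]}]'

```text
time: 18.1
position: [0.4333, -0.3493, 0.1404]
tool_rot: [1.0, -0.012, -0.001, -0.0]
ft_force: [-0.0, -0.7, -4.0]
grip_width: 0.0154
grip_force: 80.8
```

>>> move_arm --commands '[{"hand": 1, "travel": [0, 0, -2], "twist": [0, 0, 0]}, {"hand": 1, "travel": [0, 0, -2], "twist": [0, 0, 0]}, {"hand": 1, "travel": [0, 0, -1.5], "twist": [0, 0, 0]}, {"hand": 1, "travel": [0, 0, -0.8], "twist": [0, 0, 0]}, {"hand": 1, "travel": [0, 0, 0], "twist": [0, 0, 0]}]'

```text
time: 18.52
position: [0.4345, -0.3505, 0.2053]
tool_rot: [1.0, -0.012, 0.001, 0.002]
ft_force: [1.2, 0.6, -3.1]
grip_width: 0.0152
grip_force: 80.8
```

Run:
```python
from h import *
go([.5253,.027,.16],-2.2)
```

```text
pos [ 0.4345 -0.3505  0.2053] yaw -1.37 shift cm [  8.16 -37.97   4.41] twist [ 0.2  -0.17  0.83] ft [ 1.2  0.6 -3.1] w 0.0152 gf 80.8 t 18.52
```

>>> move_arm --commands '[{"hand": 1, "travel": [0.3, -1.3, 0], "twist": [0, 0, 0]}, {"hand": 1, "travel": [0.5, -2.5, 0], "twist": [0, 0, 0]}, {"hand": 1, "travel": [0.6, -2.5, 0], "twist": [0, 0, 0]}, {"hand": 1, "travel": [0.5, -2.5, 0], "twist": [0, 0, 0]}, {"hand": 1, "travel": [0.6, -2.5, 0], "twist": [0, 0, 0]}]'

```text
time: 18.93
position: [0.4603, -0.2344, 0.2015]
tool_rot: [1.0, -0.012, -0.002, -0.002]
ft_force: [-0.2, 0.8, -3.2]
grip_width: 0.0154
grip_force: 80.8
```

>>> move_arm --commands '[{"hand": 1, "travel": [0.5, -2.5, 0], "twist": [0, 0, 0]}, {"hand": 1, "travel": [0.5, -2.5, 0], "twist": [0, 0, 0]}, {"hand": 1, "travel": [0.6, -2.5, 0], "twist": [0, 0, 0]}, {"hand": 1, "travel": [0.5, -2.5, 0], "twist": [0, 0, 0]}, {"hand": 1, "travel": [0.6, -2.5, 0], "twist": [0, 0, 0]}]'

```text
time: 19.35
position: [0.4901, -0.1101, 0.2016]
tool_rot: [1.0, -0.012, -0.002, -0.001]
ft_force: [-0.1, 0.2, -2.7]
grip_width: 0.0157
grip_force: 80.8
```

>>> move_arm --commands '[{"hand": 1, "travel": [0.6, -2.5, 0], "twist": [0, 0, 0]}, {"hand": 1, "travel": [0.5, -2.5, 0], "twist": [0, 0, 0]}, {"hand": 1, "travel": [0.6, -2.5, 0], "twist": [0, 0, 0]}, {"hand": 1, "travel": [0.6, -2.5, 0], "twist": [0, 0, 0]}, {"hand": 1, "travel": [0.5, -2.5, 0], "twist": [0, 0, 0]}]'

```text
time: 19.77
position: [0.5211, 0.0138, 0.2016]
tool_rot: [1.0, -0.012, -0.002, -0.0]
ft_force: [0.3, -0.1, -3.4]
grip_width: 0.0154
grip_force: 80.8
```

>>> move_arm --commands '[{"hand": 1, "travel": [0.2, -1.7, 0], "twist": [0, 0, 0.8]}, {"hand": 1, "travel": [0, 0, 1], "twist": [0, 0, 0]}, {"hand": 1, "travel": [0, 0, 1.5], "twist": [0, 0, 0]}, {"hand": 1, "travel": [0, 0, 1.2], "twist": [0, 0, 0]}, {"hand": 1, "travel": [0, 0, 0], "twist": [0, 0, 0]}]'

```text
time: 20.18
position: [0.5214, 0.0291, 0.1625]
tool_rot: [1.0, -0.019, -0.004, -0.001]
ft_force: [-0.4, 0.8, -3.0]
grip_width: 0.0156
grip_force: 80.8
```

Run:
```python
from h import *
m=snap('wrist','pics/w7.png');go([.5253,.027,.15],-2.2)
s=snap('scene','pics/s7.png')
out=np.zeros((600,800,3),np.uint8);out[:,:]=0
a=cv2.imread('pics/w7.png')[90:390,160:400];out[:500,:400]=cv2.resize(cv2.convertScaleAbs(a,alpha=1.3),(400,500))
c=cv2.imread('pics/s7.png')[125:245,260:370];out[:436,400:]=cv2.resize(cv2.convertScaleAbs(c,alpha=1.7),(400,436))
cv2.imwrite('pics/c7.png',out)
```

```text
pos [0.5223 0.0289 0.1637] yaw -2.16 shift cm [0.32 0.18 1.37] twist [-0.04  0.38  0.04] ft [-0.2  1.1 -4. ] w 0.0155 gf 80.8 t 20.23
```

View pics/c7.png

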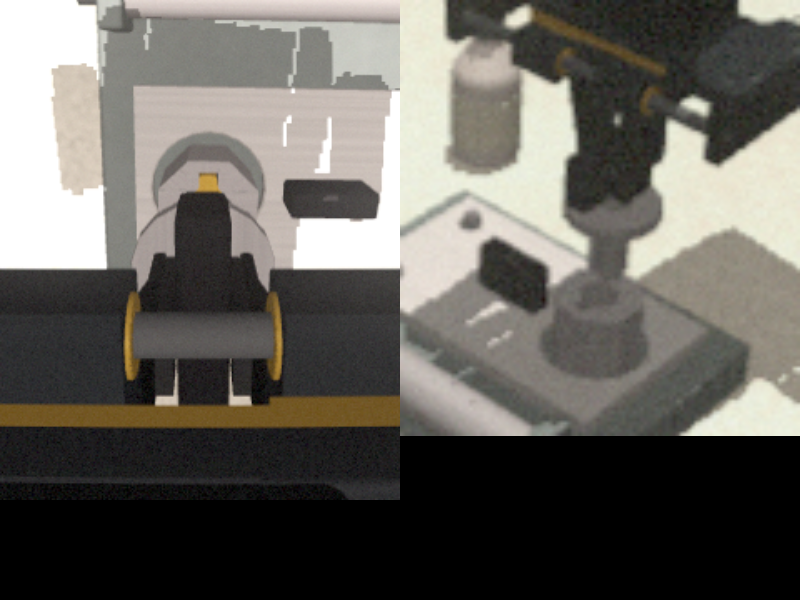

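The wrist view shows the collar centred on column 281.8 and the window ring on 284.8. The keyway lies ahead of the shaft, along tool +x. In the scene view the shaft stands just above the hub.

Run:
```python
from h import *
m=load('pics/w7.png');o=robot.get_obs();M=R.from_quat(o['tool_rot']).as_matrix();p=o['position'];print(p)
L=lambda q:(M.T@(q-p)*1000).round(1)
Z=p[2]-.0754
print('collar edges',L(at(m,160+133/1.667,90+270/1.667,Z+.05)),L(at(m,160+273/1.667,90+270/1.667,Z+.05)))
print('ring L/R',L(at(m,160+152/1.667,90+185/1.667,.04)),L(at(m,160+265/1.667,90+185/1.667,.04)),'ring top',L(at(m,160+208/1.667,90+132/1.667,.04)))
print('hub top flat',L(at(m,160+208/1.667,90+160/1.667,.075)),'hub exp',L(np.array([.5253,.027,.075])))
```

```text
[0.52342615 0.02858122 0.16475558]
collar edges [ -1.9 -25.   25.4] [-1.8 26.1 25.4]
ring L/R [  4.7 -27.3 124.7] [  4.7  34.8 124.7] ring top [ 33.9   3.4 124.6]
hub top flat [25.8  3.  89.7] hub exp [ 2.3  1.5 89.7]
```

>>> move_arm --commands '[{"hand": 1, "travel": [0.25, 0.22, 0], "twist": [0, 0, 0]}, {"hand": 1, "travel": [0, 0, 0.3], "twist": [0, 0, 0]}, {"hand": 1, "travel": [0, 0, 0], "twist": [0, 0, 0]}, {"hand": 1, "travel": [0, 0, 0], "twist": [0, 0, 0]}, {"hand": 1, "travel": [0, 0, 0], "twist": [0, 0, 0]}]'

```text
time: 20.7
position: [0.5273, 0.0261, 0.1633]
tool_rot: [1.0, -0.019, 0.0, 0.0]
ft_force: [-0.5, -0.8, -3.7]
grip_width: 0.0157
grip_force: 80.8
```

Run:
```python
from h import *
go([.5253,.027,.15],-2.2)
```

```text
pos [0.5273 0.0261 0.1633] yaw -2.18 shift cm [-0.2  -0.09  1.33] twist [ 0.   -0.03  0.02] ft [-0.5 -0.8 -3.7] w 0.0157 gf 80.8 t 20.7
```

>>> move_arm --commands '[{"hand": 1, "travel": [-0.12, 0, 0.5], "twist": [0, 0, 0]}, {"hand": 1, "travel": [0, 0, 0.5], "twist": [0, 0, 0]}, {"hand": 1, "travel": [0, 0, 0.3], "twist": [0, 0, 0]}, {"hand": 1, "travel": [0, 0, 0.2], "twist": [0, 0, 0]}, {"hand": 1, "travel": [0, 0, 0], "twist": [0, 0, 0]}]'

```text
time: 21.12
position: [0.5255, 0.0263, 0.1473]
tool_rot: [1.0, -0.019, -0.001, -0.0]
ft_force: [1.0, 0.5, -3.2]
grip_width: 0.0159
grip_force: 80.8
```

>>> move_arm --commands '[{"hand": 1, "travel": [0, 0, 0.15], "twist": [0, 0, 0]}, {"hand": 1, "travel": [0, 0, 0.15], "twist": [0, 0, 0]}, {"hand": 1, "travel": [0, 0, 0.15], "twist": [0, 0, 0]}, {"hand": 1, "travel": [0, 0, 0], "twist": [0, 0, 0]}]'

```text
time: 21.45
position: [0.5259, 0.0263, 0.1433]
tool_rot: [1.0, -0.019, -0.0, -0.0]
ft_force: [0.1, -0.0, -3.1]
grip_width: 0.0157
grip_force: 80.8
```

Tip is now about 7 mm in with no side force. Continuing down to where the key would meet the face (TCP ≈ 0.138).

>>> move_arm --commands '[{"hand": 1, "travel": [0, 0, 0.15], "twist": [0, 0, 0]}, {"hand": 1, "travel": [0, 0, 0.15], "twist": [0, 0, 0]}, {"hand": 1, "travel": [0, 0, 0.1], "twist": [0, 0, 0]}, {"hand": 1, "travel": [0, 0, 0], "twist": [0, 0, 0]}]'

```text
time: 21.78
position: [0.5259, 0.0263, 0.1393]
tool_rot: [1.0, -0.019, -0.0, -0.0]
ft_force: [-0.2, -0.4, -3.7]
grip_width: 0.0154
grip_force: 80.8
```

>>> move_arm --commands '[{"hand": 1, "travel": [0, 0, 0.1], "twist": [0, 0, 0]}, {"hand": 1, "travel": [0, 0, 0.1], "twist": [0, 0, 0]}, {"hand": 1, "travel": [0, 0, 0.1], "twist": [0, 0, 0]}, {"hand": 1, "travel": [0, 0, 0], "twist": [0, 0, 0]}]'

```text
time: 22.12
position: [0.5259, 0.0262, 0.1364]
tool_rot: [1.0, -0.019, -0.0, -0.0]
ft_force: [-0.6, -0.2, -3.2]
grip_width: 0.0153
grip_force: 80.8
```

>>> move_arm --commands '[{"hand": 1, "travel": [0, 0, 0.1], "twist": [0, 0, 0]}, {"hand": 1, "travel": [0, 0, 0.1], "twist": [0, 0, 0]}, {"hand": 1, "travel": [0, 0, 0.1], "twist": [0, 0, 0]}, {"hand": 1, "travel": [0, 0, 0], "twist": [0, 0, 0]}]'

```text
time: 22.45
position: [0.5259, 0.0263, 0.1333]
tool_rot: [1.0, -0.019, -0.0, -0.0]
ft_force: [0.7, 0.3, -2.8]
grip_width: 0.0154
grip_force: 80.8
```

>>> move_arm --commands '[{"hand": 1, "travel": [0, 0, 0.15], "twist": [0, 0, 0]}, {"hand": 1, "travel": [0, 0, 0.15], "twist": [0, 0, 0]}, {"hand": 1, "travel": [0, 0, 0.1], "twist": [0, 0, 0]}, {"hand": 1, "travel": [0, 0, 0], "twist": [0, 0, 0]}]'

```text
time: 22.78
position: [0.5258, 0.0263, 0.1293]
tool_rot: [1.0, -0.019, -0.0, -0.0]
ft_force: [0.1, -0.1, -4.3]
grip_width: 0.0156
grip_force: 80.8
```

The key is well into the keyway, 21 mm deep with no resistance. Continuing.

>>> move_arm --commands '[{"hand": 1, "travel": [0, 0, 0.15], "twist": [0, 0, 0]}, {"hand": 1, "travel": [0, 0, 0.15], "twist": [0, 0, 0]}, {"hand": 1, "travel": [0, 0, 0.15], "twist": [0, 0, 0]}, {"hand": 1, "travel": [0, 0, 0.15], "twist": [0, 0, 0]}, {"hand": 1, "travel": [0, 0, 0], "twist": [0, 0, 0]}]'

```text
time: 23.2
position: [0.5258, 0.0263, 0.1232]
tool_rot: [1.0, -0.019, -0.0, -0.0]
ft_force: [-0.5, -0.1, -3.4]
grip_width: 0.0156
grip_force: 80.8
```

>>> move_arm --commands '[{"hand": 1, "travel": [0, 0, 0.15], "twist": [0, 0, 0]}, {"hand": 1, "travel": [0, 0, 0.15], "twist": [0, 0, 0]}, {"hand": 1, "travel": [0, 0, 0.15], "twist": [0, 0, 0]}, {"hand": 1, "travel": [0, 0, 0.15], "twist": [0, 0, 0]}, {"hand": 1, "travel": [0, 0, 0], "twist": [0, 0, 0]}]'

```text
time: 23.62
position: [0.5261, 0.0262, 0.1175]
tool_rot: [1.0, -0.019, 0.0, -0.0]
ft_force: [-0.0, -0.0, -3.2]
grip_width: 0.0154
grip_force: 80.8
```

>>> move_arm --commands '[{"hand": 1, "travel": [0, 0, 0.1], "twist": [0, 0, 0]}, {"hand": 1, "travel": [0, 0, 0.1], "twist": [0, 0, 0]}, {"hand": 1, "travel": [0, 0, 0.1], "twist": [0, 0, 0]}, {"hand": 1, "travel": [0, 0, 0.1], "twist": [0, 0, 0]}, {"hand": 1, "travel": [0, 0, 0], "twist": [0, 0, 0]}]'

```text
time: 24.03
position: [0.5262, 0.0262, 0.1139]
tool_rot: [1.0, -0.019, 0.0, 0.0]
ft_force: [-1.6, 0.4, 4.8]
grip_width: 0.0158
grip_force: 81.1
```

>>> move_arm --commands '[{"hand": 1, "travel": [0, 0, 0.15], "twist": [0, 0, 0]}, {"hand": 1, "travel": [0, 0, 0.15], "twist": [0, 0, 0]}, {"hand": 1, "travel": [0, 0, 0.1], "twist": [0, 0, 0]}, {"hand": 1, "travel": [0, 0, 0.1], "twist": [0, 0, 0]}, {"hand": 1, "travel": [0, 0, 0], "twist": [0, 0, 0]}]'

```text
time: 24.45
position: [0.5263, 0.0262, 0.1093]
tool_rot: [1.0, -0.019, 0.0, 0.0]
ft_force: [-1.6, 0.2, 9.0]
grip_width: 0.0156
grip_force: 81.2
```

>>> move_arm --commands '[{"hand": 1, "travel": [0, 0, 0.07], "twist": [0, 0, 0]}, {"hand": 1, "travel": [0, 0, 0.07], "twist": [0, 0, 0]}, {"hand": 1, "travel": [0, 0, 0], "twist": [0, 0, 0]}]'

```text
time: 24.7
position: [0.5263, 0.0262, 0.1084]
tool_rot: [1.0, -0.019, 0.001, 0.0]
ft_force: [-1.7, -0.1, 11.3]
grip_width: 0.0155
grip_force: 81.2
```

>>> move_arm --commands '[{"hand": 1, "travel": [0, 0, 0.07], "twist": [0, 0, 0]}, {"hand": 1, "travel": [0, 0, 0.05], "twist": [0, 0, 0]}, {"hand": 1, "travel": [0, 0, 0], "twist": [0, 0, 0]}, {"hand": 1, "travel": [0, 0, 0], "twist": [0, 0, 0]}]'

```text
time: 25.03
position: [0.5263, 0.0262, 0.1083]
tool_rot: [1.0, -0.019, 0.001, 0.0]
ft_force: [-3.2, 0.9, 18.0]
grip_width: 0.0155
grip_force: 81.4
```

Run:
```python
from h import *
go([.5263,.0262,.108],-2.2); print(robot.get_obs()['moment'])
```

```text
pos [0.5263 0.0262 0.1083] yaw -2.16 shift cm [-0.    0.    0.03] twist [ 0.02 -0.09  0.04] ft [-3.2  0.9 18. ] w 0.0155 gf 81.4 t 25.03
[0.07156453 0.92025574 0.01201862]
```

>>> move_arm --commands '[{"hand": 1, "travel": [0, 0, 0.04], "twist": [0, 0, 0]}, {"hand": 1, "travel": [0, 0, 0], "twist": [0, 0, 0]}, {"hand": 1, "travel": [0, 0, 0], "twist": [0, 0, 0]}, {"hand": 1, "travel": [0, 0, 0], "twist": [0, 0, 0]}, {"hand": 1, "travel": [0, 0, 0], "twist": [0, 0, 0]}]'

```text
time: 25.45
position: [0.5263, 0.0262, 0.1083]
tool_rot: [1.0, -0.019, 0.001, 0.0]
ft_force: [-4.5, 0.5, 21.7]
grip_width: 0.0157
grip_force: 81.4
```

Run:
```python
from h import *
go([.5263,.0262,.108],-2.2); print(robot.hand_in())
```

```text
pos [0.5263 0.0262 0.1083] yaw -2.15 shift cm [-0.    0.    0.03] twist [ 0.02 -0.1   0.05] ft [-4.5  0.5 21.7] w 0.0157 gf 81.4 t 25.45
the job is handed in; nothing more can be done
None
```

Job handed in at 25.5 s: the plate lies flush over both pins, and the keyed handle is gripped upright and held home against the catch at about 22 N (no verdict was returned; grip force read 81 N against the 50 N I set).

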